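# Park the measuring batten in its rack behind the post

### The arm

A 7-joint arm with a two-finger parallel gripper is mounted at the origin on the work surface. World frame = base frame: x ahead of the robot, y to its left, z up, the work surface at z = 0. Lengths are in m, angles in rad, forces in N, time in s.
With the tool pointing down it reaches from about 0.4 to 0.875 m from the base axis. Payload 6.5 kg.
Tool frame: the origin (TCP) lies between the finger pads; the fingertips stand 14 mm ahead of it and the grasp point (between the pads) lies 5 mm behind it; z points along the fingers, y is the line along which they close (so a half turn about z gives the same grasp; the last joint's range is limited). The gripper opens to 85 mm and grips with 20 to 120 N. Pads are 22 mm wide; open, the fingers measure 114 mm over their backs; the gripper's body (76 mm by 85 mm) begins 54 mm behind the grasp point. The pads swing forward as they close: fully open they stand 13 mm farther back than shut.
Start: joints at [1.102, 0.536, -0.004, 1.538, 0.003, 1.067, -0.071], TCP at [0.255, -0.598, 0.245] pointing down, gripper open.
Joint ranges: [-2.7, 2.7], [-0.37, 2.16], [-1.27, 1.26], [0.24, 2.4], [-1.31, 4.45], [0.19, 1.91], [-2.76, 2.76]. Speed limits (rad/s): [2.39, 2.39, 3.14, 3.14, 3.14, 3.14, 3.14].

### API

Orientations are given as [roll, pitch, yaw] about the fixed x, y, z axes, in that order (R = Rz(yaw) Ry(pitch) Rx(roll)).
In Python, from cell import telemetry, get_image, calibration, workorder gives the robot as it stands.
- The arm moves only by the tool move_arm, never from a script. Its argument "plan" is a list of rows, each a list of 3 entries, a list of its own where there are three numbers: the closure, from 0 (fully open) to 1 (shut), then the shift along the tool's x, y, z in mm, then the turn about the tool's z in degrees. In form: [[grip, [x, y, z], spin], ...]. A call has 1 to 8 rows; each row is the pose to reach, as a shift and turn from the pose commanded when the call began, along the tool's axes at that moment; what a row does not reach only later rows make up. A row lasts 1/8 s, in which the tool goes at most 62.5 mm and 10.7 degrees, less where a joint would pass 70% of its speed; a pose out of reach is approached as far as the arm can. A call with a gripper value outside its range is refused whole. The fingers move at their own pace and stop on an object; "grip_force" is the grip in N (left out, the last holds). Time passes only in rows, so rows that repeat a pose let the fingers close. It gives the time, the measured TCP pose, the force, the opening and the grip force at its end, in the units of the state.
- telemetry.get_state(): the state, without advancing time (a new reading comes with each control period).
- get_image(name): name is "scene" or "side" or "wrist"; returns (picture, depth): 420x560x3 uint8, blue, green, red; 420x560 float32, m along the optical axis (not along the pixel's ray), 0 where there is no reading.
- calibration(name): a dict with "camera_matrix" (3x3 intrinsics, pixels), "xyz" and "rotation" of the camera in the world. Camera axes: x right, y down, z forward; pixel columns grow to the right and rows downward; lengths in m; the calibration is good to about 2 mm. A picture is of the moment at which its call begins: read the wrist's pose just before it. calibration takes no time and is no camera call; for the wrist camera it gives the pose at the moment of the call.
- workorder.finish_job(): hands the job in; it is judged then, once.
The state is a dict: "clock": time; "qpos": joint angles; "dq": joint speeds; "joint_efforts": joint torques, N m; "tool_pos": TCP position; "tcp_rot": TCP orientation; "contact_force": force on the tool from outside, world axes, zero at the start; "torque": the same for the moment, N m; "width": finger opening in m; "grip_force": force on a finger pad.
Only numpy, scipy, OpenCV 4.12 (cv2) and the standard library are available. Lean on these libraries where they do the work, as an engineer would, in place of code of your own. Each camera call takes 0.05 s, during which the arm holds its last target. There are 200 camera calls.

### The job

Park the long wooden measuring batten in its low plywood rack: push it along the bench with the fingertips, one end and then the other, to angle it past the upright steel post until it lies flush along the rack's back board, between the two end cheeks. Keep it flat on the bench the whole time (never lift it), and leave the other things on the bench where they are.

Things in the scene. Friction and masses are not known exactly. Their poses are not given: they have to be found in the camera images.
- batten: Straight wooden measuring batten, steel end plates, black ticks on top: 300 long, 36 wide, 22 thick (mm), 0.12-0.22 kg, loose, flat on the bench. Origin: centre of its underside; y axis along its length (ends at +-150), z up. Starts in front of post and rack, its middle 90-160 right of the rack's middle and 160-200 before the board, within 15 degrees of parallel. Either way round will do.
- rack: Fixed three-sided plywood rack, open towards the robot, no floor (batten slides on the bench). Origin: on the bench, at the middle of the back board's inner face. x points away from the robot into the board (inside is negative x), y left along the board. Walls 12 mm thick, 30 high. End cheeks: inner faces at y = +180 and -180 mm, reaching from the board to x = -60.
- post (a point): Axis, at bench height, of the fixed upright steel post in front of the rack's left part: 22 mm diameter, 60 high, thin 38 mm foot disc. It stands at x = -86, y = +100 mm in the rack's frame: 75 mm free between it and the back board; the opening between it and the right cheek (269 mm) is shorter than the batten.
- tumbler: Bystander: clear plastic tumbler, 72 mm across, 100 mm high, standing to the left. Origin: centre of its underside.
- tape_roll: Bystander: black roll of tape lying flat, 90 mm across, 24 mm high. Origin: centre of its underside.
- hot_knife: Bystander: grey rope-cutting hot knife lying on its side at the left, 225 mm long, 34 mm thick. Origin: under its body, 90 mm from the butt; its x axis points to the blade.
- eyelet_tin: Bystander: closed round tin, 60 mm across, 45 mm high, standing right of the rack's right cheek. Origin: centre of its underside.
- glue_jar: Bystander: amber glass jar with white cap, 52 mm across, 65 mm high, standing behind the rack's back board. Origin: centre of its underside.
- offcut: Bystander: short wooden offcut of the same section as the batten, 120 mm long, 36 mm wide, 22 mm thick, lying left of the rack; not to be parked. Origin: centre of its underside, y along its length.
- snap_hook: Bystander: brass snap hook, about 74 mm long, 10 mm thick, lying in front of the post, to its left. Origin: under its middle, x along its length.

How it is judged:
At the end, for the whole second after the job is handed in: The batten lies at rest flat on the bench inside the rack, behind the post and between the end cheeks, its middle within 8 mm of touching the back board and parallel to the board within 0.06 rad (x of batten in the frame of rack between -0.026 and -0.012 m and y of batten in the frame of rack between -0.036 and 0.036 m and angle between the y axis of batten and the y axis of rack, either way round below 0.06 rad and height (world z) of batten below 0.004 m and angle between batten's own z axis and vertical below 0.05 rad and linear speed of batten below 0.01 m/s).
It fails at once if the batten is lifted or tipped up off the bench (more than 12 mm or 0.15 rad) (height (world z) of batten above 0.012 m or angle between batten's own z axis and vertical above 0.15 rad).
It fails at once if another thing on the bench is moved more than 25 mm (distance of any of tumbler, tape_roll, hot_knife, eyelet_tin, glue_jar, offcut, snap_hook from where it was at the start of the episode above 0.025 m).
It also fails if it takes over 72 s, if anything falls off the work surface, if the arm or the gripper's body presses on something with over 40 N, if the wrist force passes 120 N, or if a joint passes its speed limit or range.

## Working session

There is one attempt and no reset: what is moved stays moved. The work goes in short steps, Python scripts to look and compute and a tool call to move; the robot and the scene stay as the last step left them, time stands still between calls to the robot, and variables do not carry over. Pictures are saved under pics/ and viewed, at most 10 in all, crops included, and the job is handed in when it is done.

Besides the shell and the picture viewer there is one more tool, called after "Call:" by a JSON object that holds its "name" and its "arguments", one argument or row to a line. move_arm: Moves the arm, as the interface text tells. Its arguments: {"type":"object","properties":{"plan":{"type":"array","items":{"type":"array"}},"grip_force":{"type":"number"}},"required":["plan"]}

```bash
mkdir -p pics; python3 - <<'E'
from cell import telemetry,get_image,calibration
import cv2,numpy as np
s=telemetry.get_state();print(s)
for n in("scene","side"):
    p,d=get_image(n);cv2.imwrite(f"pics/{n}0.png",p);np.save(f"{n}0.npy",d)
    c=calibration(n);print(n,c)
E
```

```text
{'clock': 0.0, 'qpos': array([ 1.10178906,  0.53719337, -0.00445572,  1.53890457,  0.0026076 ,
        1.06729626, -0.07119901]), 'dq': array([-5.13098122e-04, -8.10428511e-05,  1.64428376e-03,  9.39983109e-04,
       -1.24881806e-03,  6.01797361e-04, -1.83062929e-03]), 'joint_efforts': array([-2.75531568e-05, -5.83410394e+01,  1.04841247e+00, -2.59096670e+01,
        1.22740076e-02,  9.69024055e-03,  1.41795748e-06]), 'tool_pos': array([ 0.25454651, -0.59740285,  0.24438303]), 'tcp_rot': array([-3.13980157e+00,  1.29364717e-04,  4.02898756e-01]), 'contact_force': array([0.17777354, 0.21124869, 0.05638956]), 'torque': array([-0.00173152,  0.03478557, -0.02223452]), 'grip_force': 0.0, 'width': 0.08554357114446694}
scene {'camera_matrix': array([[408.78637524,   0.        , 275.43684201],
       [  0.        , 408.78637524, 214.70563817],
       [  0.        ,   0.        ,   1.        ]]), 'xyz': array([ 1.44091497, -0.04520493,  0.68372113]), 'rotation': array([-2.19844535,  0.00591857,  1.36577532])}
side {'camera_matrix': array([[523.10176263,   0.        , 285.45592109],
       [  0.        , 523.10176263, 211.78947981],
       [  0.        ,   0.        ,   1.        ]]), 'xyz': array([-0.17871608,  0.86445749,  0.77666746]), 'rotation': array([-2.17993895,  0.02281526, -2.36950177])}
```

View pics/scene0.png

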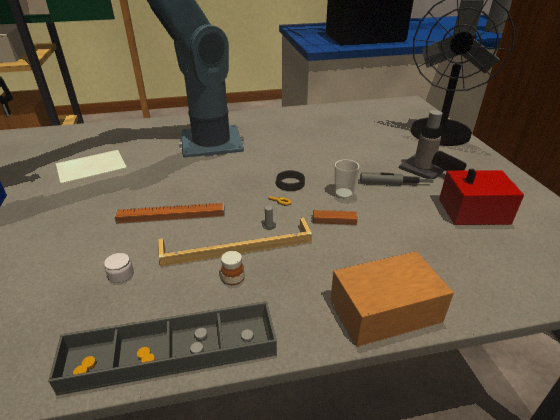

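View pics/side0.png

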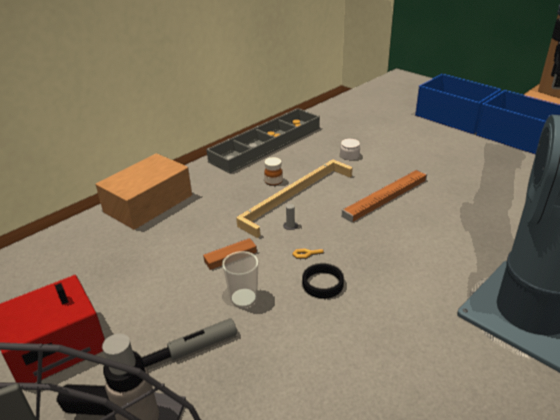

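The scene view (looking towards the robot) shows the batten at pixels (117–224, 212), the rack at (160–312, 222–262), the post at (269,217), and the hook at (280,200). The side view agrees, with the batten at (345–427, 175–217) and the rack at (238–352, 163–235). I'll fit these from the depth data.

```bash
cat > h.py <<'E'
import cv2,numpy as np
from scipy.spatial.transform import Rotation as R
from cell import telemetry,get_image,calibration
def cloud(n,d,c=None):
    c=c or calibration(n);K=c["camera_matrix"];v,u=np.indices(d.shape)
    P=np.stack([(u-K[0,2])/K[0,0]*d,(v-K[1,2])/K[1,1]*d,d],-1)
    return P@R.from_euler("xyz",c["rotation"]).as_matrix().T+c["xyz"]
def inv(n,p):  # world->pixel
    c=calibration(n);q=(np.array(p)-c["xyz"])@R.from_euler("xyz",c["rotation"]).as_matrix();q=c["camera_matrix"]@q;return q[:2]/q[2]
def rect(pts):
    (cx,cy),(w,h),a=cv2.minAreaRect((pts[:,:2]*1000).astype(np.float32))
    if w>h:w,h=h,w;a+=90
    # a: direction of width edge ; long axis = a+90
    a=(a+90)%180
    return np.round([cx,cy,w,h,a],1)  # long axis angle from +x, deg
def orange(img):
    h=cv2.cvtColor(img,cv2.COLOR_BGR2HSV);return (h[...,0]<14)&(h[...,1]>120)&(h[...,2]>50)
E
python3 - <<'E'
from h import *
box={"scene":{"batten":(105,195,235,225),"rack":(155,218,317,266),"post":(262,203,276,232),"hook":(266,193,294,207),"offcut":(308,206,362,226),"tape":(270,168,308,192),"tumb":(330,158,361,200),"tin":(102,252,136,284)},
"side":{"batten":(338,165,432,222),"rack":(232,158,357,238),"post":(283,203,298,231),"hook":(288,244,328,262),"offcut":(200,236,260,270),"tape":(298,260,348,300),"tumb":(220,250,261,308),"tin":(335,136,364,162)}}
for n in box:
    im=cv2.imread(f"pics/{n}0.png");P=cloud(n,np.load(n+"0.npy"))
    hsv=cv2.cvtColor(im,cv2.COLOR_BGR2HSV)
    for k,(a,b,c,d) in box[n].items():
        Q=P[b:d,a:c].reshape(-1,3);H=hsv[b:d,a:c].reshape(-1,3)
        lo,hi={"batten":(.015,.03),"rack":(.024,.036),"post":(.04,.07),"hook":(.005,.02),"offcut":(.015,.03),"tape":(.016,.03),"tumb":(.03,.11),"tin":(.03,.06)}[k]
        m=(Q[:,2]>lo)&(Q[:,2]<hi)
        if k=="rack": m&=(H[:,0]>14)&(H[:,0]<35)&(H[:,1]>90)
        q=Q[m]
        if len(q)<3: print(n,k,len(q));continue
        print(n,k,len(q),rect(q),"zmax",round(q[:,2].max(),3))
E
```

```text
scene batten 1017 [ 460.4 -149.4   43.6  299.7   84.6] zmax 0.027
scene rack 912 [629.7  16.2  74.8 383.5  91.7] zmax 0.035
scene post 79 [562.7 114.7  18.9  23.1 167.9] zmax 0.063
scene hook 95 [457.7 166.4  33.1  67.1  67.6] zmax 0.013
scene offcut 416 [578.7 297.   43.1 119.5  74.7] zmax 0.026
scene tape 230 [363.9 222.4  86.8  87.1 140.9] zmax 0.028
scene tumb 664 [455.9 367.9  69.8  73.2 146.6] zmax 0.103
scene tin 456 [ 679.4 -265.    56.5   57.4  163. ] zmax 0.049
side batten 1087 [ 468.2 -141.3  245.   245.8   36.1] zmax 0.03
side rack 705 [652.   16.1 126.6 390.1  91.9] zmax 0.035
side post 97 [558.3 113.4  20.9  26.3 100.6] zmax 0.066
side hook 184 [452.  172.3  31.5  75.8  40.1] zmax 0.014
side offcut 567 [576.8 297.   42.2 121.   73.6] zmax 0.027
side tape 545 [359.6 222.9  87.7  92.3 132.3] zmax 0.029
side tumb 1423 [453.1 368.1  71.1  71.7 176.8] zmax 0.105
side tin 221 [ 658.9 -237.6   58.   123.2  120.5] zmax 0.049
```

Call:
{"name": "move_arm", "arguments": {
  "plan": [
    [0,[40,-45,15],4],
    [0,[80,-90,30],8],
    [0,[120,-135,45],12],
    [0,[160,-180,60],16],
    [0,[202,-225,80],20],
    [0,[245,-270,100],24],
    [0,[285,-315,120],28.5],
    [0,[322,-356,140],28.5]
  ]
}}

```text
clock: 1.1
tool_pos: [0.4113, -0.1445, 0.1056]
tcp_rot: [3.141, -0.001, -0.096]
contact_force: [1.9, -0.2, 0.0]
width: 0.0853
grip_force: 0.0
```

```bash
python3 - <<'E'
from h import *
p,d=get_image("wrist");cv2.imwrite("pics/w1.png",p);s=telemetry.get_state();print(s['tool_pos'],np.degrees(s['tcp_rot']),s['width'],s['clock'])
P=cloud("wrist",d);m=orange(p)&(P[...,2]>.017)&(P[...,2]<.03)&(P[...,0]>.38)&(P[...,1]<.1)
print(m.sum(),rect(P[m]),P[m].min(0),P[m].max(0))
E
```

```text
[ 0.41267248 -0.13546233  0.10351139] [-1.79713563e+02  9.35194136e-02 -4.82223170e+00] 0.08574686587360579 1.15
21032 [ 460.6 -136.6   35.3  291.7   85.1] [ 0.43214261 -0.28242831  0.01700347] [0.49066327 0.00941364 0.02159618]
```

View pics/w1.png

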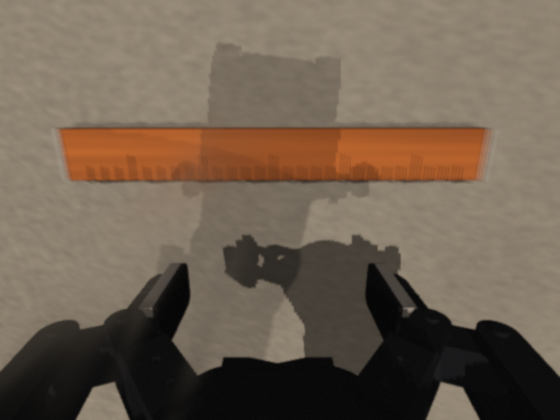

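The wrist view shows the whole batten at (60–490, 127–182), lying flat, with the open fingers in front of it and centred. I'll descend in front of it.

Call:
{"name": "move_arm", "arguments": {
  "plan": [
    [0,[0,0,0],0],
    [0,[0,0,25],0],
    [0,[0,0,50],0],
    [0,[0,0,70],0],
    [0,[0,0,82],0],
    [0,[0,0,86],0],
    [0,[0,0,88],0],
    [0,[0,0,88],0]
  ]
}}

```text
clock: 2.15
tool_pos: [0.4111, -0.1465, 0.0185]
tcp_rot: [3.141, -0.001, -0.095]
contact_force: [0.0, -0.6, 0.8]
width: 0.0853
grip_force: 0.0
```

```bash
python3 - <<'E'
from h import *
s=telemetry.get_state();c=calibration("wrist");p,d=get_image("wrist");cv2.imwrite("pics/w2.png",p);print(s['tool_pos'],np.degrees(s['tcp_rot']),s['contact_force'])
P=cloud("wrist",d,c);m=orange(p)&(P[...,2]>.017)&(P[...,2]<.03)&(P[...,0]>.38)&(P[...,1]<.1)
print(m.sum(),rect(P[m]))
# lowest gripper points
T=s['tool_pos'];k=(P[...,2]<.04)&(d>0)&(P[...,2]>.004)&(P[...,0]<T[0]+.015)
print(k.sum(),np.percentile(P[k],[0,1,50,99,100],axis=0) if k.any() else 0)
E
```

```text
[ 0.41106773 -0.14646329  0.01845561] [ 1.79989818e+02 -4.22793745e-02 -5.42689293e+00] [ 0.03674908 -0.63480791  0.84333502]
46563 [ 458.9 -152.6   36.   246.1   84.6]
2648 [[ 0.39466368 -0.20364457  0.01603639]
 [ 0.39604764 -0.20243272  0.01736014]
 [ 0.4148673  -0.18767858  0.0309105 ]
 [ 0.42594878 -0.09170815  0.03988244]
 [ 0.42605756 -0.09088918  0.03999792]]
```

View pics/w2.png

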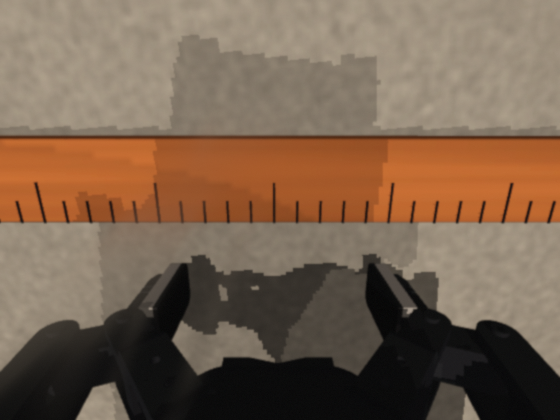

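The fingertips are 15 mm or so above the bench and about 19 mm short of the batten's front edge (row 222). I'll lower 10 mm and push.

Call:
{"name": "move_arm", "arguments": {
  "plan": [
    [0,[0,0,5],0],
    [0,[0,0,10],0],
    [0,[9,0,10],0],
    [0,[17,0,10],0],
    [0,[24,-1,10],0.2],
    [0,[32,-2,10],0.6],
    [0,[41,-3,10],1.1],
    [0,[50,-4,10],1.5]
  ]
}}

```text
clock: 3.2
tool_pos: [0.4618, -0.1469, 0.008]
tcp_rot: [-3.142, -0.0, -0.121]
contact_force: [-1.3, 0.4, -0.8]
width: 0.0853
grip_force: 0.4
```

Call:
{"name": "move_arm", "arguments": {
  "plan": [
    [0,[9,-1,0],0.5],
    [0,[18,-2,0],1.0],
    [0,[27,-4,0],1.4],
    [0,[36,-5,0],1.9],
    [0,[45,-7,0],2.4],
    [0,[53,-8,0],2.8],
    [0,[60,-9,0],3.1],
    [0,[67,-10,0],3.4]
  ]
}}

```text
clock: 4.2
tool_pos: [0.5288, -0.1452, 0.008]
tcp_rot: [3.142, 0.0, -0.181]
contact_force: [-1.3, 0.2, 1.1]
width: 0.0855
grip_force: 0.8
```

```bash
cat >> h.py <<'E'
def look(fn,x0=.38):
    for n in("wrist","scene","side"):
        s=telemetry.get_state();c=calibration(n);p,d=get_image(n);cv2.imwrite(f"pics/{fn}_{n}.png",p)
        P=cloud(n,d,c);m=orange(p)&(P[...,2]>.016)&(P[...,2]<.032)&(P[...,0]>x0)&(P[...,0]<.68)&(P[...,1]<.21)&(P[...,1]>-.4)
        # largest blob
        k,l,st,_=cv2.connectedComponentsWithStats(cv2.morphologyEx(m.astype(np.uint8),cv2.MORPH_CLOSE,np.ones((7,7))))
        if k>1:
            j=1+st[1:,4].argmax();m&=l==j;print(n,m.sum(),rect(P[m]))
    print(s['clock'],s['tool_pos'],np.degrees(s['tcp_rot'])[2],s['contact_force'],s['width'])
E
python3 -c "from h import *;look('a')"
```

```text
wrist 46604 [ 554.5 -150.4   41.2  237.4   79.9]
scene 1136 [ 558.4 -148.8   44.5  293.3   79.5]
side 328 [572.3 -59.9  42.4 112.3  76.9]
4.3 [ 0.52998029 -0.1450837   0.00819542] -10.311704691209329 [-0.01741928  0.48764082  0.00424378] 0.08568050132725868
```

Pushed as planned: centre (558,−149) mm and 12° to the rack. Next I'll go to the right end with the fingers shut.

Call:
{"name": "move_arm", "arguments": {
  "plan": [
    [0,[-12,0,0],0],
    [0,[-14,0,-30],0],
    [0.3,[-5,30,-70],0],
    [1,[5,80,-70],0],
    [1,[15,130,-70],0],
    [1,[28,180,-70],0],
    [1,[28,192,-60],0],
    [1,[28,192,-40],0]
  ]
}}

```text
clock: 5.35
tool_pos: [0.5211, -0.3396, 0.0475]
tcp_rot: [3.141, -0.001, -0.182]
contact_force: [0.9, 0.7, -0.1]
width: -0.0002
grip_force: 0.0
```

Call:
{"name": "move_arm", "arguments": {
  "plan": [
    [1,[0,0,0],0],
    [1,[0,0,10],0],
    [1,[0,0,20],0],
    [1,[0,0,26],0],
    [1,[0,0,26],0]
  ]
}}

```text
clock: 5.98
tool_pos: [0.5215, -0.3387, 0.0215]
tcp_rot: [-3.141, 0.001, -0.18]
contact_force: [0.1, -0.7, 0.1]
width: -0.0001
grip_force: 0.0
```

```bash
python3 -c "from h import *;look('b')"
```

```text
wrist 12586 [ 540.1 -249.4   36.9   90.6   79.9]
scene 1121 [ 560.7 -148.8   40.9  293.1   79.4]
side 847 [ 556.4 -147.6   42.2  290.5   79.7]
6.075 [ 0.52191753 -0.33916642  0.02220117] -10.32239178107003 [-0.11020128  0.08035679  0.17272243] 0.00022270763870611913
```

View pics/b_wrist.png

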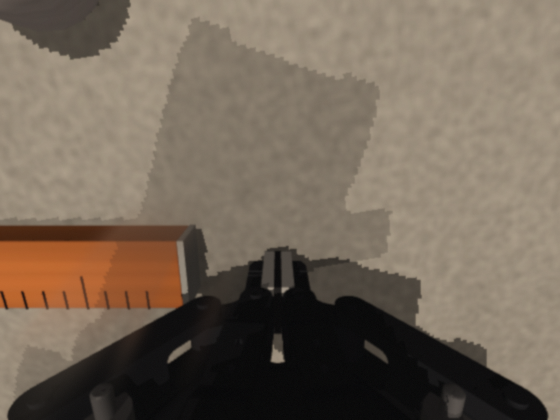

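The shut fingers sit at (275,270), in line with the batten's steel end at (185, 227–308). I'll start the end push.

Call:
{"name": "move_arm", "arguments": {
  "plan": [
    [1,[2,-8,3],0],
    [1,[2,-16,3],0],
    [1,[2,-24,3],0],
    [1,[2,-32,3],0],
    [1,[2,-41,3],0],
    [1,[2,-50,3],0],
    [1,[2,-60,3],0],
    [1,[2,-70,3],0]
  ]
}}

```text
clock: 7.12
tool_pos: [0.5365, -0.27, 0.0191]
tcp_rot: [3.141, -0.0, -0.18]
contact_force: [-0.3, -1.1, -0.9]
width: 0.0
grip_force: 0.6
```

```bash
python3 -c "from h import *;look('c')"
```

```text
wrist 15967 [ 549.9 -195.1   36.9  118.5   79.7]
scene 1118 [ 567.5 -106.4   40.4  293.6   79.4]
side 859 [ 565.7 -104.8   42.7  291.1   79.7]
7.225 [ 0.53686401 -0.26853434  0.01900633] -10.205263685578853 [ 0.11416222 -0.30734544 -0.13408778] 0.00020154792493123387
```

Call:
{"name": "move_arm", "arguments": {
  "plan": [
    [1,[0,-8,0],0],
    [1,[0,-17,0],0],
    [1,[0,-26,0],0],
    [1,[0,-35,0],0],
    [1,[0,-44,0],0],
    [1,[0,-52,0],0],
    [1,[0,-60,0],0],
    [1,[0,-66,0],0]
  ]
}}

```text
clock: 8.28
tool_pos: [0.5482, -0.2051, 0.0191]
tcp_rot: [3.142, 0.0, -0.18]
contact_force: [0.6, -1.5, 1.2]
width: -0.0003
grip_force: 0.7
```

```bash
python3 -c "from h import *;look('d')"
```

```text
wrist 16090 [ 561.9 -130.6   37.   117.7   79.4]
scene 1109 [581.6 -43.   56.8 292.8  84.1]
side 853 [576.7 -42.8  41.6 295.   79.1]
8.375 [ 0.54837664 -0.20445708  0.01902964] -10.255704087844995 [ 0.1231781   0.07635125 -0.49678412] -4.056553052852494e-05
```

View pics/d_side.png

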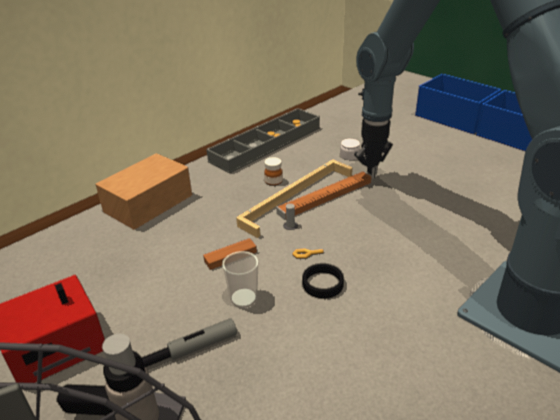

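The side view shows the left end at (283,210) slipping in behind the post at (290,215), with clearance. I'll continue 62 mm along the axis.

Call:
{"name": "move_arm", "arguments": {
  "plan": [
    [1,[0,-8,0],0],
    [1,[0,-16,0],0],
    [1,[0,-25,0],0],
    [1,[0,-34,0],0],
    [1,[0,-42,0],0],
    [1,[0,-50,0],0],
    [1,[0,-57,0],0],
    [1,[0,-62,0],0]
  ]
}}

```text
clock: 9.43
tool_pos: [0.5593, -0.144, 0.019]
tcp_rot: [-3.141, 0.0, -0.18]
contact_force: [-0.1, -1.2, 0.4]
width: 0.0002
grip_force: 0.4
```

```bash
python3 -c "from h import *;look('e')"
```

```text
wrist 16048 [573.2 -69.4  36.8 118.3  79.6]
scene 1097 [591.7  17.9  42.7 292.7  80.2]
side 915 [587.   17.9  41.6 295.3  79.7]
9.525 [ 0.55944926 -0.14370814  0.01906226] -10.265657493602559 [ 0.53461612  0.5843199  -0.37895419] -6.777116808871876e-05
```

View pics/e_scene.png

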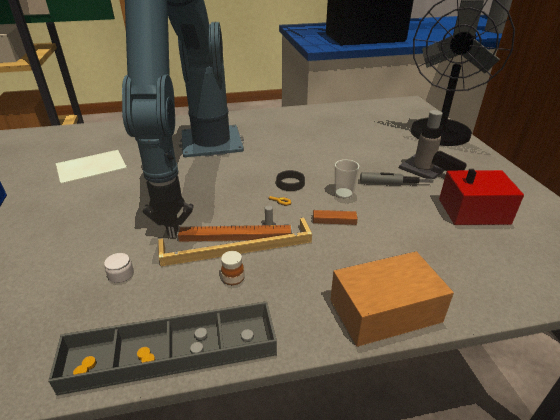

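The scene view shows the left end behind the post and the batten (178–291, 232) now between the cheeks (160 and 312). I'll move to the front face and open wide, centred 50 mm right of its middle.

Call:
{"name": "move_arm", "arguments": {
  "plan": [
    [1,[0,12,0],0],
    [1,[-10,15,-30],0],
    [1,[-30,10,-50],0],
    [0.6,[-45,-20,-50],0],
    [0,[-45,-60,-50],0],
    [0,[-45,-100,-50],0],
    [0,[-45,-115,-40],0],
    [0,[-45,-115,-20],0]
  ]
}}

```text
clock: 10.58
tool_pos: [0.5364, -0.0234, 0.0389]
tcp_rot: [-3.141, -0.002, -0.179]
contact_force: [-0.8, 0.7, 0.8]
width: 0.0851
grip_force: 0.0
```

Call:
{"name": "move_arm", "arguments": {
  "plan": [
    [0,[0,0,0],0],
    [0,[0,0,12],0],
    [0,[0,0,24],0],
    [0,[0,0,31],0],
    [0,[0,0,31],0]
  ]
}}

```text
clock: 11.2
tool_pos: [0.5351, -0.0235, 0.0074]
tcp_rot: [3.141, 0.001, -0.18]
contact_force: [-0.5, -0.1, 0.3]
width: 0.0854
grip_force: 0.0
```

```bash
python3 -c "from h import *;look('f')"
```

```text
wrist 46943 [581.3 -24.1  36.1 210.8  79.6]
scene 1112 [591.1  17.7  42.2 292.7  79.3]
side 492 [597.9  85.5  57.5 155.9  71.8]
11.3 [ 0.53567878 -0.02340826  0.00813759] -10.317427393867854 [-0.14663132  0.23672773  0.16249038] 0.08571385936275118
```

View pics/f_wrist.png

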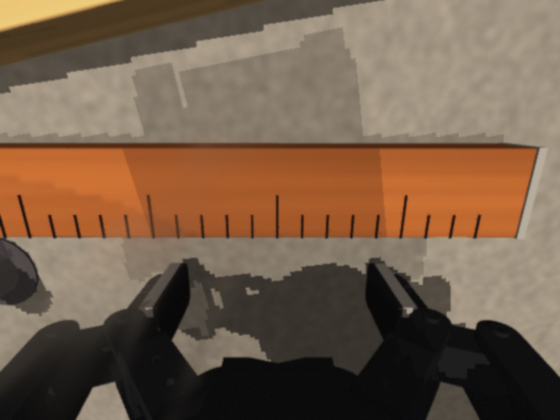

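The wrist view shows the right end at (540,150) and the post at (15,270), well clear of the fingers. I'll push in while turning the batten parallel.

Call:
{"name": "move_arm", "arguments": {
  "plan": [
    [0,[9,0,0],0],
    [0,[17,0,0],0],
    [0,[24,-0.5,0],-1.5],
    [0,[31,-1,0],-3],
    [0,[38,-1.5,0],-4.6],
    [0,[45,-2,0],-6.1],
    [0,[51,-2.5,0],-7.5],
    [0,[57,-3,0],-8.8]
  ]
}}

```text
clock: 12.35
tool_pos: [0.5925, -0.0307, 0.008]
tcp_rot: [-3.142, 0.0, -0.025]
contact_force: [-0.8, -0.2, 1.0]
width: 0.0855
grip_force: 0.5
```

```bash
python3 -c "from h import *;look('g')"
```

```text
wrist 42964 [618.9 -21.6  41.  215.6  88.5]
scene 927 [624.6  19.   40.5 290.6  88.5]
side 525 [626.1  84.7  47.2 162.2  89.2]
12.45 [ 0.59321824 -0.03072055  0.0081747 ] -1.480442939592036 [1.70695618 0.62375004 0.32738401] 0.08555794854010151
```

Call:
{"name": "move_arm", "arguments": {
  "plan": [
    [0,[4,0,0],-1],
    [0,[7,0,0],-2],
    [0,[10,0,0],-2.8],
    [0,[12,0,0],-3.2],
    [0,[12,0,0],-3.2]
  ]
}}

```text
clock: 13.12
tool_pos: [0.6044, -0.031, 0.0081]
tcp_rot: [3.142, -0.0, 0.029]
contact_force: [-0.4, 0.8, -0.3]
width: 0.0857
grip_force: 0.1
```

```bash
python3 - <<'E'
from h import *
look('h')
s=telemetry.get_state();c=calibration("wrist");p=cv2.imread("pics/h_wrist.png");d=get_image("wrist")[1];P=cloud("wrist",d,c)
h=cv2.cvtColor(p,cv2.COLOR_BGR2HSV);m=(h[...,0]>14)&(h[...,0]<35)&(h[...,1]>90)&(P[...,2]>.024)&(P[...,2]<.036)
q=P[m];print(len(q),rect(q))
# board front edge & batten back/front edges, per y bin
o=orange(p)&(P[...,2]>.016)&(P[...,2]<.03)
for y in np.arange(-.11,.09,.03):
    f=lambda M:P[M&(abs(P[...,1]-y)<.005)][:,0]
    a,b=f(m),f(o)
    if len(a)and len(b):print(round(y,2),np.round([np.percentile(b,1),np.percentile(b,99),np.percentile(a,1),np.percentile(a,99)],4))
E
```

```text
wrist 39425 [629.3 -20.3  39.4 216.1  91.7]
scene 697 [627.4  20.6  31.4 293.2  90.7]
side 541 [627.6  84.9  42.1 163.3  91.7]
13.225 [ 0.60436974 -0.03096292  0.00808286] 1.6750368059529253 [0.02178123 0.18862336 0.2758346 ] 0.08535337754639022
19169 [637.1 -30.8  52.2 204.9  91.8]
-0.11 [0.618  0.651  0.6535 0.6655]
-0.08 [0.6172 0.6502 0.6527 0.6646]
-0.05 [0.6158 0.6493 0.6518 0.6637]
-0.02 [0.6154 0.6483 0.651  0.6627]
0.01 [0.614  0.6475 0.65   0.6618]
0.04 [0.6135 0.6467 0.6491 0.6609]
0.07 [0.6126 0.6459 0.6482 0.6601]
```

View pics/h_wrist.png

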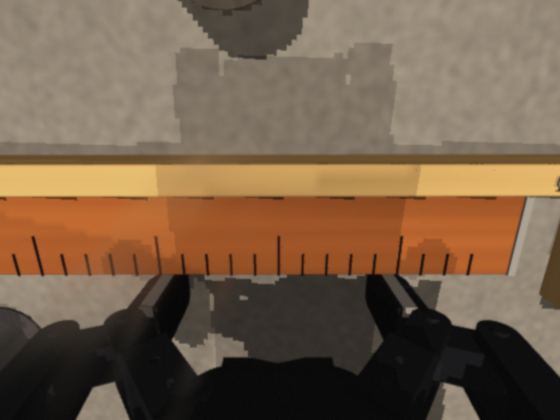

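The batten (rows 197–275) lies flush and parallel along the board (rows 160–197), 36 mm from front edge to board. I'll press 1 mm more, then back off.

Call:
{"name": "move_arm", "arguments": {
  "plan": [
    [0,[1,0,0],0],
    [0,[1,0,0],0],
    [0,[-5,0,0],0],
    [0,[-15,0,0],0],
    [0,[-30,0,-15],0],
    [0,[-40,0,-60],0],
    [0,[-60,0,-110],0],
    [0,[-60,0,-110],0]
  ]
}}

```text
clock: 14.32
tool_pos: [0.545, -0.0331, 0.1215]
tcp_rot: [3.141, -0.006, 0.029]
contact_force: [0.1, 0.4, 0.4]
width: 0.0852
grip_force: 0.0
```

```bash
python3 - <<'E'
from h import *
look('i')
im=cv2.imread("pics/i_wrist.png")
from cell import workorder
print(workorder.finish_job())
E
```

```text
wrist 22156 [631.5  19.6  36.  294.1  91.7]
scene 674 [628.3  20.2  29.2 293.5  91.5]
side 913 [630.5  20.7  42.6 291.6  92.6]
14.425 [ 0.54395707 -0.03279856  0.11835401] 1.6750549724653772 [-0.61401611  0.1251626  -1.03520056] 0.08522282434181651
the job is handed in; nothing more can be done
None
```

The batten is parked against the rack's back board, parallel to it within about 1° and within about 4 mm of centre. It was pushed flat along the bench throughout, nothing else was touched, and the job was handed in at about 14 s (no verdict returned).

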